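Refit the timing machine's control knob and hold it in

TASK

The control knob of the watch-timing machine was taken off so that its panel nut could be tightened, and the ring spanner is still sitting on the nut: lift the spanner off and hang it by one of its rings on the empty middle hook of the tool stand. Then take the loose knob, turn it so that its D-shaped bore matches the flat of the shaft, push it fully onto the shaft and press it in against its spring all the way, which switches the machine on. Finish with the gripper still on the knob, keeping it pressed in, with the spanner hanging still, and leave the watches and the other things on the table where they are.

Things in the scene. Friction and masses are not known exactly. Their poses are not given: they have to be found in the camera images.
- control_unit: the machine's low dark control unit, a fixed box 160 (x) by 240 (y) by 56 mm with a flat level top panel. Origin: centre of its underside on the table; its front with the jacks faces -x. The encoder shaft rises from the top panel 62 mm to -y of its centre, out of a hexagonal brass panel nut 14 mm over its corners and 4 mm high
- shaft_tip (a point): centre of the top end of the steel D-shaft: 10 mm in diameter, upright, its top 29 mm above the panel, with a dark milled flat 2 mm from the axis along its whole length and a 1.5 mm chamfer at the top. z up; x points out of the flat. The shaft turns stiffly about its axis (0.05 N m) and can be pushed down
- shaft (a joint): how far the shaft is pressed down, in m: 0 at rest, 0.004 fully in. Its spring pushes back with 2 N at first and 6 N when fully in
- knob: black fluted round knob with aluminium cap and red pointer line, upright on the table: 40 mm in diameter from 13 mm up (34 mm below that), 30 mm tall, about 70 g. Origin: centre of its underside; z up, x along the red line, centre to rim. Fully on, its underside is 11 mm above the panel, pressed in 7 mm
- knob_seat (a point): centre of the closed end of the knob's bore, 18 mm above its underside; it meets the shaft's tip when fully on. Axes as the knob's. The bore opens below: 11.6 mm in diameter, D-shaped, its flat 2.8 mm from the axis on the red line's side, so the knob fits when the red line points the way the shaft's flat faces, within about 7 degrees
- knob_mark (a point): point on the red line, on top of the knob, 15 mm from its axis
- spanner: steel double-ended ring spanner, about 90 g, 143 mm long, 120 mm between ring centres, both rings down and the handle cranked up. It starts flat on the panel with ring A round the nut and the shaft. Origin: centre of the underside of ring A; z up, x along the spanner from ring A to ring B
- ring_a (a point): centre of ring A: outside 24 mm, hole 15.5 mm, 8 mm thick
- ring_b (a point): centre of ring B: outside 21.6 mm, hole 13.5 mm, 8 mm thick, 120 mm along x from ring A
- spanner_grip (a point): middle of the handle, the spanner's centre of mass: a bar 9 mm wide (y) and 6 mm thick (z) whose underside is 14 mm above the underside of the rings; straight for 37 mm to either side
- tool_stand: fixed tool stand: an upright dark steel sheet 240 mm wide (y) and 220 mm high on a base plate 6 mm thick that reaches 30 mm in front of the sheet. Origin: on the table in the plane of the sheet's front face; its front faces its own -x. Three steel wire hooks 80 mm apart stand out of the front face; pliers hang on the outer two, the middle one is empty
- hook_tip (a point): top end of the empty middle hook, axes as the stand's: a 6 mm wire that runs level 50 mm out of the sheet, its axis 180 mm above the table, then straight up to this point, 203 mm above the table. A level ring lowered over the upturned end stays on when let go, and the spanner swings down to hang
- watch_gold: gold pocket watch lying on the table, 50 mm in diameter, 14 mm thick, its crown and bow reach 45 mm from the centre along x; loose, to be left alone. Origin: centre of its underside
- watch_silver: silver pocket watch, same size, loose, to be left alone
- watch_rose: rose-gold pocket watch, same size, loose, to be left alone
- loupe: black eyepiece loupe standing on the table, 32 mm in diameter, 32 mm tall, loose, to be left alone. Origin: centre of its underside
- tin_a: round aluminium parts tin, 48 mm in diameter, 18 mm high, loose, to be left alone. Origin: centre of its underside
- tin_b: another such tin, loose, to be left alone
- screwdriver: small screwdriver with a red handle, 140 mm long, lying on the table beyond the control unit, loose, to be left alone. Origin: near the middle of its length, on the table; x along it, handle to -x

How it is judged:
On the way, in this order (a step that is already met when the one before it is completed fails the run):
1. the spanner is off the nut and hangs by a ring on the empty hook, let go (((x of ring_a in the frame of hook_tip between -0.01 and 0.05 m and y of ring_a in the frame of hook_tip between -0.01 and 0.01 m and z of ring_a in the frame of hook_tip between -0.04 and -0.008 m) or (x of ring_b in the frame of hook_tip between -0.01 and 0.05 m and y of ring_b in the frame of hook_tip between -0.01 and 0.01 m and z of ring_b in the frame of hook_tip between -0.04 and -0.008 m)) and (angle between spanner's own x axis and vertical below 0.35 rad or angle between spanner's own x axis and vertical above 2.79 rad) and contact force between the arm and spanner below 0.1 N and contact force between spanner and tool_stand above 0.2 N), for 0.2 s.
2. the knob is fully on the shaft, its flat against the shaft's flat (x of knob_seat in the frame of shaft_tip between -0.003 and 0.003 m and y of knob_seat in the frame of shaft_tip between -0.003 and 0.003 m and z of knob_seat in the frame of shaft_tip between -0.003 and 0.002 m and x of knob_mark in the frame of shaft_tip above 0.0135 m and angle between knob's own z axis and vertical below 0.12 rad), for 0.1 s.
At the end, for the whole second after the job is handed in: Spanner hanging still (20 degrees, 0.05 m/s) by a ring on the middle hook, untouched; knob fully on the shaft (2 mm deep, 3 mm centred, red line along the flat's direction); fingers on the knob with over 3 N, shaft pressed 2.8 mm or more, through the last second (all of step 1 and all of step 2 and linear speed of spanner below 0.05 m/s and value of joint shaft above 0.0028 m and contact force between the fingers and knob above 3 N); the arm keeps its last pose, push and grip.
It fails at once if a watch is moved more than 25 mm (distance of any of watch_gold, watch_silver, watch_rose from where it was at the start of the episode above 0.025 m).
It fails at once if the loupe, a tin or the screwdriver is moved more than 25 mm (distance of any of loupe, tin_a, tin_b, screwdriver from where it was at the start of the episode above 0.025 m).
It also fails if it takes over 58 s, if anything falls off the work surface, if the arm or the gripper's body presses on something with over 40 N, if the wrist force passes 120 N, or if a joint passes its speed limit or range.

ROBOT

A 6-joint arm with a two-finger parallel gripper is mounted at the origin on the work surface. World frame = base frame: x ahead of the robot, y to its left, z up, the work surface at z = 0. Lengths are in m, angles in rad, forces in N, time in s.
With the tool pointing down it reaches from about 0.35 to 0.875 m from the base axis. Payload 4.2 kg.
Tool frame: the origin (TCP) lies at the very end of the fingers, on their centre line; the grasp point (between the pads) lies 19 mm behind it (arm.tcp_to_grasp is the z of the grasp point in the tool frame, in m); z points along the fingers, y is the direction in which the jaws open and shut (so a half turn about z gives the same grasp; the last joint's range is limited). The gripper opens to 87 mm and grips with 3 to 60 N. Pads are 19 mm wide; open, the fingers measure 117 mm over their backs; the gripper's body (75 mm by 190 mm) begins 51 mm behind the grasp point.
Start: joints at [-0.903, 0.385, 0.008, 0, -1.194, -0.259], TCP at [0.248, -0.573, 0.223] pointing down, gripper open.
Joint ranges: [-3.14, 3.14], [-1.21, 2.06], [-1.07, 1.41], [-3.16, 2.05], [-2.99, -0.16], [-3.1, 3.1]. Speed limits (rad/s): [2.79, 2.79, 3.14, 3.14, 3.14, 3.14].

INTERFACE

Orientations are given as a rotation vector (axis times angle).
In Python, from bench import arm gives the robot as it stands.
- The arm moves only by the shell command python3 -m creep 'ROWS' [OPENING]. ROWS is JSON, one flat list of numbers, 6 for each row, row after row: the shift along the tool's x, y, z in m, then the turn, a rotation vector about the tool's x, y, z in rad. A call has exactly 10 rows; each row shifts and turns the pose as measured when the row begins, along the tool's axes as they then stand; what a row does not reach is not made up. A row lasts 1/12 s, in which the tool goes at most 41.7 mm and 7.16 degrees, less where a joint would pass 70% of its speed; a pose out of reach is approached as far as the arm can. A call is refused whole if a number of a shift passes 0.0417 or a number of a turn 0.125, either way. A call with a gripper value outside its range is refused whole. OPENING is the opening, from 0 (shut) to 1 (fully open), set as the call begins (- or left out, the last holds). The fingers move at their own pace and stop on an object; the grip force is fixed at half the most. Time passes only in rows, so rows that do not move let the fingers close, or fill a call up. It gives the time, the measured TCP pose, the force and the opening at its end, in the units of the state.
- arm.get_obs(): the state, without advancing time (a new reading comes with each control period).
- arm.camera(name): name is "scene" or "top"; returns a dict with "frame" (480x640x3 uint8, red, green, blue), "z_map" (480x640 float32, m along the optical axis (not along the pixel's ray), 0 where there is no reading), "fx", "fy", "cx", "cy" (pixels), "R" (3x3) and "t" (3): a world point X has camera coordinates R X + t. Camera axes: x right, y down, z forward; pixel columns grow to the right and rows downward; lengths in m; the calibration is good to about 2 mm. A picture is of the moment at which its call begins.
- arm.close_job(): hands the job in, once; it reports no verdict.
The state is a dict: "time_s": time; "qpos": joint angles; "joint_velocities": joint speeds; "joint_torque": joint torques, N m; "position": TCP position; "eef_rot": TCP orientation; "force": force on the tool from outside, world axes, zero at the start; "wrist_torque": the same for the moment, N m; "opening": opening from 0.0 (shut) to 1.0 (fully open).
Only numpy, scipy, OpenCV 4.12 (cv2) and the standard library are available. Lean on these libraries where they do the work, as an engineer would, in place of code of your own. Each camera call takes 0.05 s, during which the arm holds its last target.

## Working session

There is one attempt and no reset: what is moved stays moved. The work goes in short steps, Python scripts to look and compute and a shell command to move; the robot and the scene stay as the last step left them, time stands still between calls to the robot, and variables do not carry over. Pictures are saved under pics/ and viewed, and the job is handed in when it is done.

```bash
ls; mkdir -p pics; python3 - <<'E'
from bench import arm
import cv2,numpy as np
o=arm.get_obs();print(o)
for n in ("scene","top"):
    c=arm.camera(n)
    cv2.imwrite(f"pics/{n}0.png",c["frame"][:,:,::-1])
    np.savez(f"{n}0.npz",**c)
    print(n,c["fx"],c["fy"],c["cx"],c["cy"],np.round(c["R"],4).tolist(),np.round(c["t"],4), "campos",-c["R"].T@c["t"])
print(arm.tcp_to_grasp)
E
```

```text
pics
{'time_s': 0.0, 'qpos': array([-9.03384509e-01,  3.85527108e-01,  6.65136073e-03, -5.31867842e-04,
       -1.19402598e+00, -2.58616182e-01]), 'joint_velocities': array([ 0.00113113, -0.00141164, -0.00029829, -0.00038845, -0.00071383,
        0.00128054]), 'joint_torque': array([-4.23185593e-04, -3.90663457e+01,  1.87409985e+01,  4.22003657e+00,
        1.10733436e-02, -1.80516126e-04]), 'position': array([ 0.24823349, -0.57292917,  0.22148251]), 'eef_rot': array([ 0.63726959, -3.07576848, -0.00330526]), 'force': array([ 1.07714392,  0.29148153, -0.44400947]), 'wrist_torque': array([ 0.0254772 ,  0.01891773, -0.04411579]), 'opening': 0.9999548274037036}
scene 437.9893566523338 437.9893566523338 315.50987055187704 244.68903853657326 [[0.2593, 0.9657, 0.0162], [0.8043, -0.2067, -0.5571], [-0.5346, 0.1574, -0.8303]] [-0.1001 -0.3542  1.6912] campos [ 1.21495537 -0.24275337  1.20851111]
top 566.3796592638846 566.3796592638846 306.08856542535307 229.0166001326455 [[0.0008, -1.0, 0.0097], [-0.9839, -0.0026, -0.1789], [0.1789, -0.0094, -0.9838]] [-0.0389  0.5519  1.2697] campos [ 0.31580825 -0.02548469  1.34830324]
-0.0187
```

View pics/scene0.png

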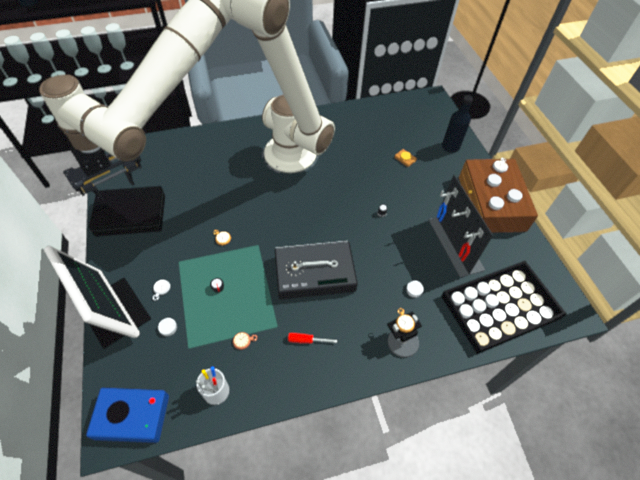

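View pics/top0.png

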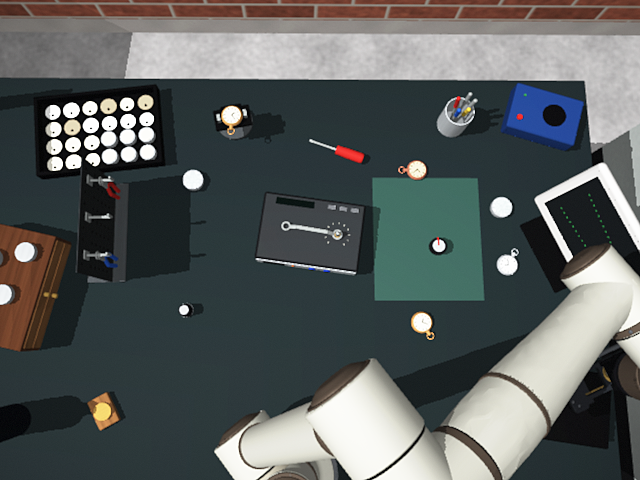

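```bash
python3 - <<'E'
import cv2,numpy as np
t=cv2.imread("pics/top0.png");s=cv2.imread("pics/scene0.png")
def crop(im,x0,y0,x1,y1,k): return cv2.resize(im[y0:y1,x0:x1],None,fx=k,fy=k,interpolation=cv2.INTER_CUBIC)
a=crop(t,250,180,480,280,3.4);cv2.imwrite("pics/t_unit.png",a)
a=crop(t,70,160,140,290,4.5);b=crop(s,425,170,495,280,5)
h=max(a.shape[0],b.shape[0]);z=np.zeros((h,a.shape[1]+b.shape[1],3),np.uint8);z[:a.shape[0],:a.shape[1]]=a;z[:b.shape[0],a.shape[1]:]=b
cv2.imwrite("pics/stand.png",z);print(z.shape)
cv2.imwrite("pics/s_unit.png",crop(s,180,230,370,310,4))
E
```

```text
(585, 665, 3)
```

View pics/t_unit.png

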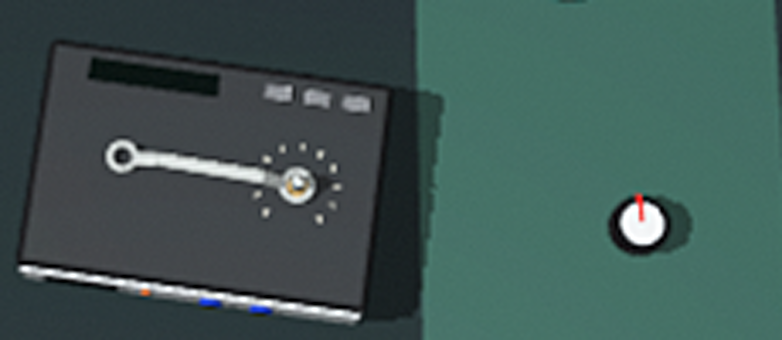

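View pics/stand.png

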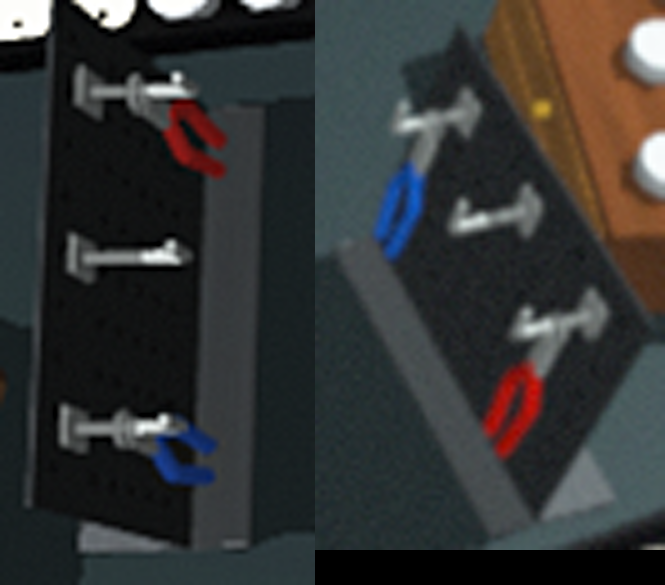

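View pics/s_unit.png

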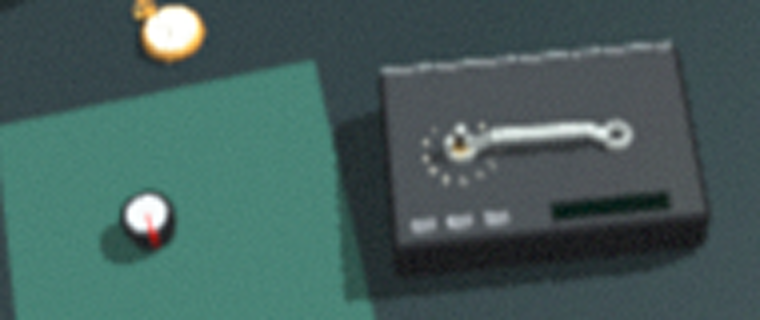

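```bash
cat > h.py <<'E'
import cv2,numpy as np
from bench import arm
from scipy.spatial.transform import Rotation as Ro
def ray(c,u,v):
    d=c["R"].T@np.array([(u-c["cx"])/c["fx"],(v-c["cy"])/c["fy"],1.]);o=-c["R"].T@c["t"];return o,d
def onz(c,u,v,z):
    o,d=ray(c,u,v);return o+d*(z-o[2])/d[2]
def tri(cs,ps):
    A=np.zeros((3,3));b=np.zeros(3);L=[]
    for c,p in zip(cs,ps):
        o,d=ray(c,*p);d=d/np.linalg.norm(d);M=np.eye(3)-np.outer(d,d);A+=M;b+=M@o;L.append((M,o))
    X=np.linalg.solve(A,b);return X,[np.linalg.norm(M@(X-o)) for M,o in L]
def proj(c,X):
    p=c["R"]@np.asarray(X,float)+c["t"];return p[0]/p[2]*c["fx"]+c["cx"],p[1]/p[2]*c["fy"]+c["cy"]
def load(n): return dict(np.load(n))
def dep(c,u,v):
    z=float(c["z_map"][int(round(v)),int(round(u))]);o,d=ray(c,u,v);return o+d*z
E
python3 - <<'E'
from h import *
T=load("top0.npz");S=load("scene0.npz")
for c,n,boxes in ((T,"top",{"unit":(250,185,370,280),"knob":(425,230,455,262),"stand":(75,160,140,290)}),(S,"scene",{"unit":(275,240,360,300),"knob":(205,275,228,298),"stand":(425,170,495,280)})):
    hsv=cv2.cvtColor(c["frame"],cv2.COLOR_RGB2HSV)
    for k,(x0,y0,x1,y1) in boxes.items():
        sub=hsv[y0:y1,x0:x1]
        m=((sub[...,2]>125)&(sub[...,1]<70)).astype(np.uint8)
        N,l,st,ce=cv2.connectedComponentsWithStats(m)
        for i in range(1,N):
            if st[i,4]>=8:
                ys,xs=np.where(l==i); 
                print(n,k,st[i]+[x0,y0,0,0,0],np.round(ce[i]+[x0,y0],2))
        if k=="knob":
            r=((sub[...,0]<8)|(sub[...,0]>172))&(sub[...,1]>120)&(sub[...,2]>90)
            ys,xs=np.where(r);print("red",xs.mean()+x0,ys.mean()+y0,len(xs),list(zip(xs+x0,ys+y0)))
E
```

```text
top unit [328 205   8   5  31] [331.87 206.84]
top unit [340 206   7   5  25] [342.84 208.4 ]
top unit [351 208   8   5  29] [354.34 210.17]
top unit [281 221  61  19 298] [312.   229.41]
top unit [256 258 100  17 258] [307.33 265.9 ]
top knob [432 239  13  13 123] [438.38 245.36]
red 437.72727272727275 239.8181818181818 11 [(np.int64(437), np.int64(237)), (np.int64(438), np.int64(237)), (np.int64(437), np.int64(238)), (np.int64(438), np.int64(238)), (np.int64(437), np.int64(239)), (np.int64(438), np.int64(239)), (np.int64(438), np.int64(240)), (np.int64(438), np.int64(241)), (np.int64(438), np.int64(242)), (np.int64(438), np.int64(243)), (np.int64(438), np.int64(244))]
top stand [ 75 160   7   8  48] [ 77.52 163.35]
top stand [ 86 160  14   6  56] [ 93.79 161.95]
top stand [103 160  13   4  41] [108.66 161.22]
top stand [124 160   9   2  15] [127.8 160.4]
top stand [101 176  11   6  34] [106.76 179.32]
top stand [ 91 178   9   4  12] [ 96.   179.83]
top stand [ 89 214  21   5  42] [102.33 216.64]
top stand [ 98 252  10   5  28] [102.57 254.11]
top stand [ 87 254  10   2  12] [ 92.17
[... 219 characters left out ...]
284   7   3  18] [294.17 284.94]
scene knob [211 278  11  10  81] [216.11 282.8 ]
red 218.0 288.6666666666667 9 [(np.int64(217), np.int64(287)), (np.int64(217), np.int64(288)), (np.int64(218), np.int64(288)), (np.int64(219), np.int64(288)), (np.int64(217), np.int64(289)), (np.int64(218), np.int64(289)), (np.int64(219), np.int64(289)), (np.int64(218), np.int64(290)), (np.int64(219), np.int64(290))]
scene stand [488 174   7  13  75] [491.37 179.37]
scene stand [441 190  14   7  40] [446.12 193.58]
scene stand [490 196   5  13  53] [492.32 201.85]
scene stand [453 210  14   6  32] [458.25 213.12]
scene stand [465 232  15   5  39] [471.44 234.38]
scene stand [477 264   5   6  12] [478.67 266.17]
```

```bash
python3 - <<'E'
from h import *
T=load("top0.npz");S=load("scene0.npz")
def crop(c,x0,y0,x1,y1,k=10):
    a=cv2.resize(c["frame"][y0:y1,x0:x1,::-1],None,fx=k,fy=k,interpolation=cv2.INTER_NEAREST)
    for i in range(0,x1-x0,5): cv2.putText(a,str(x0+i),(i*k,8),0,.3,(0,255,255));cv2.line(a,(i*k,0),(i*k,4),(0,255,0))
    for i in range(0,y1-y0,5): cv2.putText(a,str(y0+i),(0,i*k+8),0,.3,(0,255,255))
    return a
cv2.imwrite("pics/za.png",np.vstack([crop(T,276,212,351,242),crop(S,284,252,359,277)]))
cv2.imwrite("pics/zh.png",np.hstack([crop(T,84,208,118,226,11),crop(S,445,200,479,218,11)]))
# unit edges
for (u,v) in [(285,227),(337,234),(346,220)]:print(onz(T,u,v,.064))
E
```

```text
[0.55399648 0.01083701 0.064     ]
[ 0.53792103 -0.10897346  0.064     ]
[ 0.57083738 -0.13009787  0.064     ]
```

View pics/za.png

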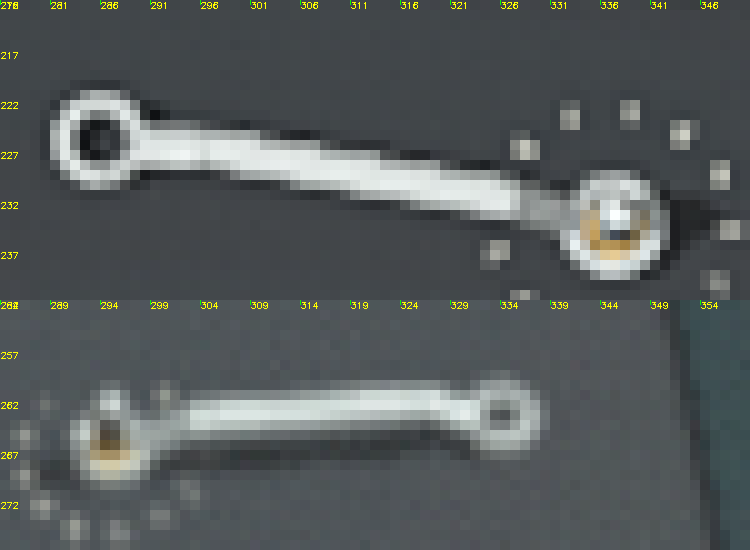

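View pics/zh.png

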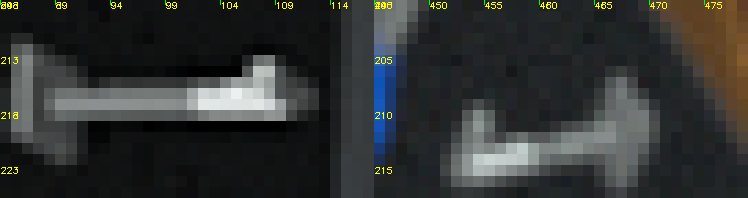

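```bash
python3 - <<'E'
from h import *
T=load("top0.npz");S=load("scene0.npz")
def t2(n,a,b,z):
    X,r=tri([T,S],[a,b]);print(n,np.round(X,4),np.round(r,4),"top@z",np.round(onz(T,*a,z),4),"sc@z",np.round(onz(S,*b,z),4))
t2("ringB top",(285.5,225.5),(333.7,263),.064)
t2("ringA top",(336.8,234),(294.4,266),.064)
t2("shaft tip",(337.1,233),(294.5,261.2),.085)
t2("knob cap",(438.4,245.4),(216.1,282.8),.030)
t2("knob red",(437.6,240),(218.3,288.5),.030)
# hook: tip top (crop 11x): top (265,62)->; scene (478-374,108)
t2("hooktip",(84+265/11-.5,208+62/11-.5),(445+(478-374)/11-.5,200+106/11-.5),.203)
t2("hookbend",(84+270/11-.5,208+104/11-.5),(445+(470-374)/11-.5,200+162/11-.5),.18)
t2("hookroot",(84+50/11-.5,208+104/11-.5),(445+(618-374)/11-.5,200+137/11-.5),.18)
# handle: principal axis of spanner in top
for c,b,n in ((T,(250,185,370,250),"top"),(S,(280,250,350,275),"scene")):
    hsv=cv2.cvtColor(c["frame"],cv2.COLOR_RGB2HSV);x0,y0,x1,y1=b
    m=np.zeros(hsv.shape[:2],bool);s=hsv[y0:y1,x0:x1];m[y0:y1,x0:x1]=(s[...,2]>180)&(s[...,1]<70)
    k=(np.arange(640)>292)&(np.arange(640)<326) if n=="top" else (np.arange(640)>306)&(np.arange(640)<328)
    ys,xs=np.where(m&k);P=np.array([onz(c,u,v,.076) for u,v in zip(xs,ys)])
    q=P.mean(0);w=np.linalg.svd(P-q)[2][0];w=w*np.sign(w[1]);print(n,"handle",q,w,np.degrees(np.arctan2(w[1],w[0])))
# depth check
for n,c,p in (("panel",T,(300,245)),("knob",T,(439,246)),("handle",T,(310,229)),("handle",S,(315,262)),("panelS",S,(300,275))):
    print(n,dep(c,*p))
E
```

```text
ringB top [0.5575 0.0101 0.0647] [0.0004 0.0004] top@z [0.5575 0.0097 0.064 ] sc@z [0.5572 0.0107 0.064 ]
ringA top [ 0.5378 -0.1084  0.0646] [0.0001 0.0001] top@z [ 0.5379 -0.1085  0.064 ] sc@z [ 0.5375 -0.1083  0.064 ]
shaft tip [ 0.536  -0.1073  0.0889] [0.0003 0.0003] top@z [ 0.5366 -0.1079  0.085 ] sc@z [ 0.5336 -0.1065  0.085 ]
knob cap [ 0.5169 -0.3494  0.0319] [0.0004 0.0004] top@z [ 0.5171 -0.3503  0.03  ] sc@z [ 0.5159 -0.3492  0.03  ]
knob red [ 0.5317 -0.3485  0.022 ] [0.0024 0.0024] top@z [ 0.53   -0.3489  0.03  ] sc@z [ 0.5371 -0.3455  0.03  ]
hooktip [0.5542 0.3688 0.2134] [0.0001 0.0001] top@z [0.5563 0.3723 0.203 ] sc@z [0.5473 0.3753 0.203 ]
hookbend [0.552  0.377  0.1841] [0.0004 0.0004] top@z [0.5529 0.3788 0.18  ] sc@z [0.5493 0.379  0.18  ]
hookroot [0.5526 0.4203 0.1819] [0.0005 0.0005] top@z [0.5528 0.4206 0.18  ] sc@z [0.5514 0.422  0.18  ]
top handle [ 0.54806909 -0.0442706   0.076     ] [ 1.60635662e-01  9.87013771e-01 -2.33797991e-16] 80.75620579599719
scene handle [ 0.54897891 -0.04004752  0.076     ] [0.17052346 0.98535362 0.        ] 80.18174467559486
panel [ 0.51394594 -0.02384423  0.05200482]
knob [ 0.51530201 -0.35100789  0.03253425]
handle [ 0.54680628 -0.04656334  0.07858677]
handle [ 0.54778812 -0.04630203  0.0782156 ]
panelS [ 0.56729006 -0.09820701  0.0548774 ]
```

```bash
cat > d.py <<'E'
import sys
from h import *
# usage: d.py x y z yaw_of_tool_y_deg
def go(x,y,z,yaw):
    o=arm.get_obs();R=Ro.from_rotvec(o["eef_rot"]).as_matrix();p=o["position"]
    cy,sy=np.cos(np.radians(yaw)),np.sin(np.radians(yaw))
    Y=np.array([cy,sy,0]);Z=np.array([0,0,-1.]);X=np.cross(Y,Z);Rt=np.c_[X,Y,Z]
    d=np.array([x,y,z])-p
    print("t",round(o["time_s"],2),"pos",np.round(p,4),"yawY",round(float(np.degrees(np.arctan2(R[1,1],R[0,1]))),2),"F",np.round(o["force"],2),"open",round(o["opening"],3),"q6",round(o["qpos"][5],2))
    print("shift in tool axes now",np.round(R.T@d,4),"in target axes",np.round(Rt.T@d,4),"turn",np.round(Ro.from_matrix(R.T@Rt).as_rotvec(),4))
if __name__=="__main__": go(*map(float,sys.argv[1:5]))
E
python3 d.py 0.5475 -0.0491 0.15 170.56
python3 -m creep '[-0.032,0.024,0,0,0,0,-0.032,0.024,0,0,0,0,-0.032,0.024,0,0,0,0,-0.032,0.024,0,0,0,0,-0.032,0.024,0,0,0,0,-0.032,0.024,0,0,0,0,-0.032,0.024,0,0,0,0,-0.032,0.024,0,0,0,0,-0.032,0.024,0,0,0,0,-0.032,0.024,0,0,0,0]' 0.6
python3 d.py 0.5475 -0.0491 0.15 170.56
```

```text
t 0.1 pos [ 0.2483 -0.573   0.2216] yawY 113.41 F [-0.31  0.03  0.3 ] open 0.997 q6 -0.26
shift in tool axes now [-0.4828  0.3617  0.0722] in target axes [-0.5659 -0.2093  0.0716] turn [ 1.900e-03  9.000e-04 -9.974e-01]
time_s: 0.93
position: [0.449, -0.2172, 0.2156]
eef_rot: [0.611, -3.074, -0.015]
force: [1.1, -0.1, 0.1]
opening: 0.603
t 0.93 pos [ 0.449  -0.2172  0.2156] yawY 112.49 F [ 1.14 -0.1   0.14] open 0.603 q6 -1.05
shift in tool axes now [-0.1556  0.117   0.066 ] in target axes [-0.182  -0.0696  0.0656] turn [ 1.2300e-02  5.0000e-04 -1.0135e+00]
```

```bash

python3 -m creep '[-0.0156,0.0117,0.0066,0,0,-0.101,-0.0167,0.0101,0.0066,0,0,-0.101,-0.0176,0.0084,0.0066,0,0,-0.101,-0.0184,0.0066,0.0066,0,0,-0.101,-0.0189,0.0047,0.0066,0,0,-0.101,-0.0193,0.0028,0.0066,0,0,-0.101,-0.0195,0.0008,0.0066,0,0,-0.101,-0.0195,-0.0011,0.0066,0,0,-0.101,-0.0193,-0.003,0.0066,0,0,-0.101,-0.0189,-0.005,0.0066,0,0,-0.101]' 0.5
python3 d.py 0.5475 -0.0491 0.0600 170.56
```

```text
time_s: 1.77
position: [0.5467, -0.0315, 0.146]
eef_rot: [2.091, -2.341, -0.021]
force: [-0.3, -0.2, -0.8]
opening: 0.501
t 1.77 pos [ 0.5467 -0.0315  0.146 ] yawY 173.56 F [-0.25 -0.2  -0.83] open 0.501 q6 -0.34
shift in tool axes now [ 0.018  -0.0038  0.0858] in target axes [ 0.0173 -0.0037  0.086 ] turn [0.0122 0.0067 0.0523]
```

```bash

python3 -m creep '[0.004,-0.001,0,0.003,0.002,0.012,0.004,-0.001,0,0.003,0.002,0.012,0.004,-0.001,0.012,0.003,0.002,0.012,0.004,0,0.012,0.003,0,0.012,0,0,0.012,0,0,0.005,0,0,0.01,0,0,0,0,0,0.006,0,0,0,0,0,0,0,0,0,0,0,0,0,0,0,0,0,0,0,0,0]' 0.5
python3 d.py 0.5475 -0.0491 0.0600 170.56
```

```text
time_s: 2.6
position: [0.5465, -0.0496, 0.09]
eef_rot: [2.019, -2.404, -0.002]
force: [0.0, -0.3, 0.4]
opening: 0.5
t 2.6 pos [ 0.5465 -0.0496  0.09  ] yawY 170.06 F [ 0.04 -0.31  0.41] open 0.5 q6 -0.38
shift in tool axes now [-0.0007 -0.0009  0.03  ] in target axes [-0.0007 -0.0009  0.03  ] turn [ 0.0025 -0.0013 -0.0087]
```

```bash

python3 -m creep '[-0.0007,-0.0009,0.006,0.002,0,-0.008,0,0,0.007,0,0,0,0,0,0.007,0,0,0,0,0,0.005,0,0,0,0,0,0.002,0,0,0,0,0,0.0005,0,0,0,0,0,0,0,0,0,0,0,0,0,0,0,0,0,0,0,0,0,0,0,0,0,0,0]' 0.3
python3 d.py 0.5475 -0.0491 0.0600 170.56
```

```text
time_s: 3.43
position: [0.5491, -0.0486, 0.0612]
eef_rot: [-2.031, 2.394, -0.004]
force: [-0.3, 0.7, -0.3]
opening: 0.303
t 3.43 pos [ 0.5491 -0.0486  0.0612] yawY 170.61 F [-0.26  0.69 -0.29] open 0.303 q6 -0.37
shift in tool axes now [0.0008 0.0015 0.0012] in target axes [0.0008 0.0015 0.0012] turn [-0.0033 -0.0004  0.0008]
```

Close on the handle.

```bash

python3 -m creep '[0.0005,0.0015,0.0012,-0.003,0,0,0,0,0,0,0,0,0,0,0,0,0,0,0,0,0,0,0,0,0,0,0,0,0,0,0,0,0,0,0,0,0,0,0,0,0,0,0,0,0,0,0,0,0,0,0,0,0,0,0,0,0,0,0,0]' 0.0
python3 d.py 0.5475 -0.0491 0.0600 170.56
python3 - <<'E'
from h import *
for n in ("top","scene"):
    c=arm.camera(n);np.savez(n+"1.npz",**c)
    x0,y0,x1,y1=(250,185,400,285) if n=="top" else (260,180,380,300)
    cv2.imwrite(f"pics/{n}1.png",cv2.resize(c["frame"][y0:y1,x0:x1,::-1],None,fx=5,fy=5))
E
```

```text
time_s: 4.27
position: [0.5477, -0.0488, 0.0606]
eef_rot: [-2.031, 2.395, -0.001]
force: [-0.6, -0.5, 0.3]
opening: 0.093
t 4.27 pos [ 0.5477 -0.0488  0.0606] yawY 170.6 F [-0.59 -0.54  0.3 ] open 0.093 q6 -0.37
shift in tool axes now [0.0003 0.0002 0.0006] in target axes [0.0003 0.0002 0.0006] turn [-0.0013  0.0002  0.0007]
```

View pics/scene1.png

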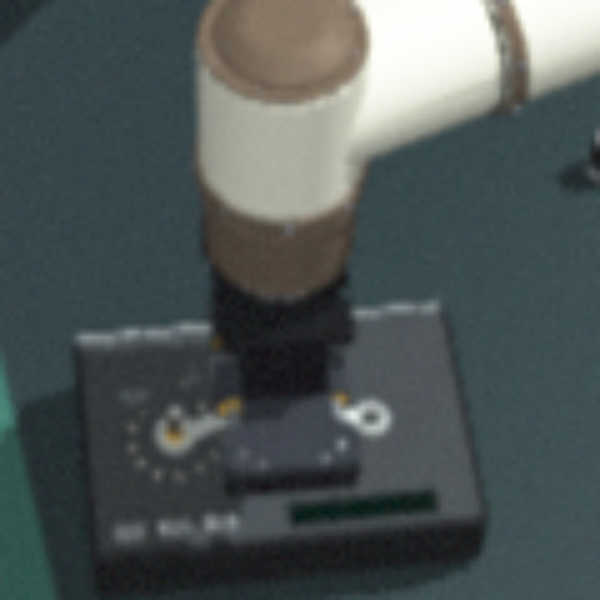

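```bash

python3 -m creep '[0,0,-0.005,0,0,0,0,0,-0.01,0,0,0,0,0,-0.015,0,0,0,0,0,-0.02,0,0,0,0,0,-0.025,0,0,0,0,0,-0.025,0,0,0,0,0,-0.025,0,0,0,0,0,-0.025,0,0,0,0,0,-0.015,0,0,0,0,0,-0.005,0,0,0]'
python3 d.py 0.553 0.314 0.235 180
python3 - <<'E'
from h import *
for n in ("top","scene"):
    c=arm.camera(n);np.savez(n+"2.npz",**c)
    x0,y0,x1,y1=(250,185,400,285) if n=="top" else (260,180,380,300)
    cv2.imwrite(f"pics/{n}2.png",cv2.resize(c["frame"][y0:y1,x0:x1,::-1],None,fx=5,fy=5,interpolation=cv2.INTER_NEAREST))
E
```

```text
time_s: 5.2
position: [0.5446, -0.0495, 0.2421]
eef_rot: [2.028, -2.394, -0.003]
force: [0.5, -0.1, -1.6]
opening: 0.096
t 5.2 pos [ 0.5446 -0.0495  0.2421] yawY 170.55 F [ 0.53 -0.13 -1.63] open 0.096 q6 -0.37
shift in tool axes now [-0.36    0.0514  0.0068] in target axes [-0.3635 -0.0084  0.0071] turn [ 0.004  -0.0011 -0.165 ]
```

View pics/scene2.png

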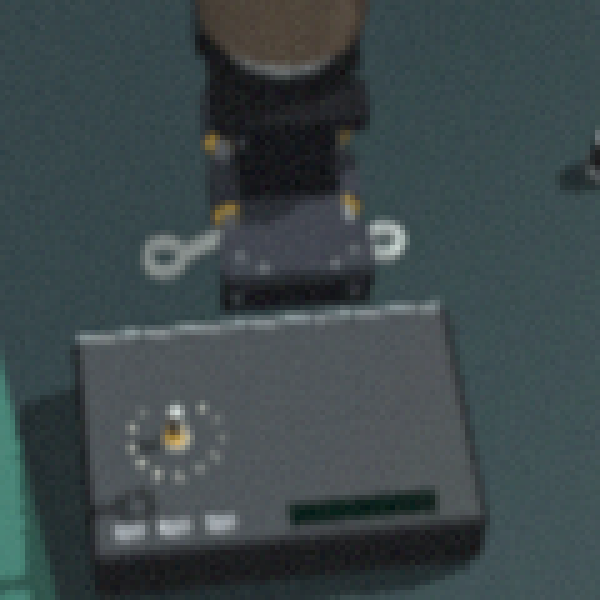

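View pics/top2.png

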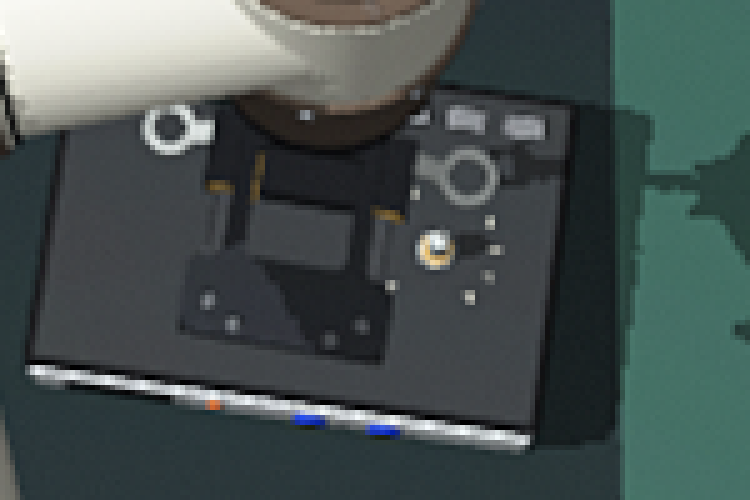

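```bash

python3 -m creep '[-0.02,0.005,0,0,0,-0.02,-0.03,0.004,0,0,0,-0.02,-0.038,0.004,0,0,0,-0.02,-0.038,0.003,0,0,0,-0.02,-0.038,0.002,0,0,0,-0.02,-0.038,0.001,0,0,0,-0.02,-0.038,0.001,0,0,0,-0.02,-0.03,0,0,0,0,-0.02,-0.02,0,0,0,0,0,-0.01,0,0,0,0,0]'
python3 d.py 0.553 0.314 0.235 180
```

```text
time_s: 6.13
position: [0.5396, 0.2595, 0.2215]
eef_rot: [2.189, -2.206, -0.027]
force: [0.7, 0.6, -0.1]
opening: 0.096
t 6.13 pos [0.5396 0.2595 0.2215] yawY 179.55 F [ 0.7   0.56 -0.15] open 0.096 q6 -0.71
shift in tool axes now [-0.0545 -0.0124 -0.0146] in target axes [-0.0545 -0.0134 -0.0135] turn [ 0.036  -0.0114 -0.0076]
```

```bash
python3 - <<'E'
from h import *
T=load("top2.npz");S=load("scene2.npz")
def crop(c,x0,y0,x1,y1,k=16):
    a=cv2.resize(c["frame"][y0:y1,x0:x1,::-1],None,fx=k,fy=k,interpolation=cv2.INTER_NEAREST)
    for i in range(0,x1-x0,5): cv2.putText(a,str(x0+i),(i*k,8),0,.3,(0,255,255));cv2.line(a,(i*k,0),(i*k,4),(0,255,0))
    for i in range(0,y1-y0,5): cv2.putText(a,str(y0+i),(0,i*k+8),0,.3,(0,255,255))
    return a
cv2.imwrite("pics/zs.png",np.hstack([crop(T,326,222,350,246),crop(S,284,255,306,279)]))
E
```

```text
(no output)
```

View pics/zs.png

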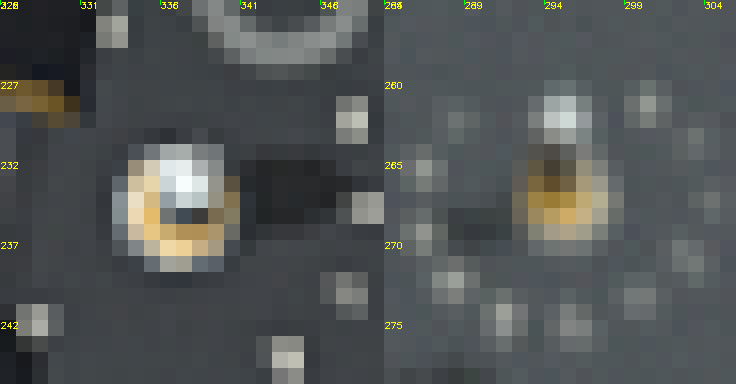

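```bash

python3 -m creep '[-0.004,-0.003,-0.006,0.018,-0.006,-0.004,-0.008,-0.004,-0.005,0.012,-0.004,-0.004,-0.01,-0.003,-0.002,0.006,0,0,-0.01,-0.002,0,0,0,0,-0.01,0,0,0,0,0,-0.006,0,0,0,0,0,-0.003,0,0,0,0,0,-0.001,0,0,0,0,0,0,0,0,0,0,0,0,0,0,0,0,0]'
python3 d.py 0.553 0.314 0.235 180
python3 - <<'E'
from h import *
for n in ("top","scene"):
    c=arm.camera(n);np.savez(n+"3.npz",**c)
    x0,y0,x1,y1=(60,170,180,270) if n=="top" else (400,140,500,260)
    cv2.imwrite(f"pics/{n}3.png",cv2.resize(c["frame"][y0:y1,x0:x1,::-1],None,fx=5,fy=5,interpolation=cv2.INTER_NEAREST))
E
```

```text
time_s: 6.97
position: [0.5522, 0.3129, 0.2313]
eef_rot: [2.214, -2.22, 0.002]
force: [1.0, -0.6, -1.0]
opening: 0.098
t 6.97 pos [0.5522 0.3129 0.2313] yawY 179.86 F [ 0.95 -0.62 -0.97] open 0.098 q6 -0.77
shift in tool axes now [-0.0011 -0.0008 -0.0038] in target axes [-0.0011 -0.0008 -0.0037] turn [ 0.0034 -0.0053 -0.0024]
```

View pics/scene3.png

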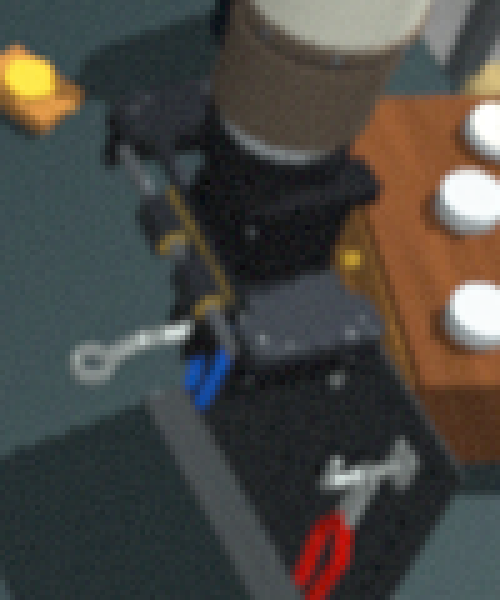

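View pics/top3.png

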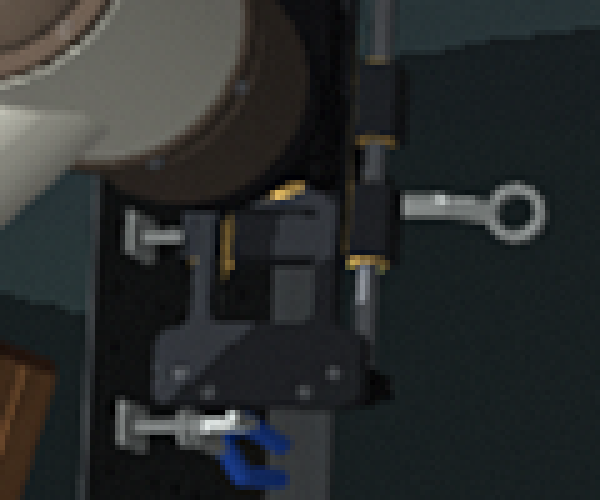

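```bash
python3 - <<'E'
from h import *
T=load("top3.npz");S=load("scene3.npz")
X,r=tri([T,S],[(162.9,212.1),(417.9,211.9)]);print(X,r,onz(T,162.9,212.1,.235))
a=[60+400/5-.5,170+205/5-.5];print(onz(T,*a,.25))
# hook tip refine with initial images, expected outer hooks spaced 80mm: hook tips in top0
T0=load("top0.npz");S0=load("scene0.npz")
def crop(c,x0,y0,x1,y1,k=20):
    a=cv2.resize(c["frame"][y0:y1,x0:x1,::-1],None,fx=k,fy=k,interpolation=cv2.INTER_CUBIC)
    for i in range(0,x1-x0,2): cv2.putText(a,str(x0+i),(i*k,8),0,.3,(0,255,255));cv2.line(a,(i*k+k//2,0),(i*k+k//2,4),(0,255,0))
    for i in range(0,y1-y0,2): cv2.putText(a,str(y0+i),(0,i*k+k//2),0,.3,(0,255,255))
    # overlay predicted upright wire for candidate
    for z,col in ((.18,(0,0,255)),(.203,(0,255,0))):
        for dx,dy in ((0,0),(.003,0),(-.003,0),(0,.003),(0,-.003)):
            u,v=proj(c,(.5535+dx,.3735+dy,z));cv2.circle(a,(int((u-x0+.5)*k),int((v-y0+.5)*k)),2,col,-1)
    return a
cv2.imwrite("pics/zh2.png",np.hstack([crop(T0,98,208,116,224),crop(S0,448,202,466,218)]))
E
```

```text
[0.55219094 0.25132373 0.23483417] [np.float64(0.00046611791193208724), np.float64(0.0004661179119321241)] [0.55200275 0.25082061 0.235     ]
[0.55191852 0.29339584 0.25      ]
```

View pics/zh2.png

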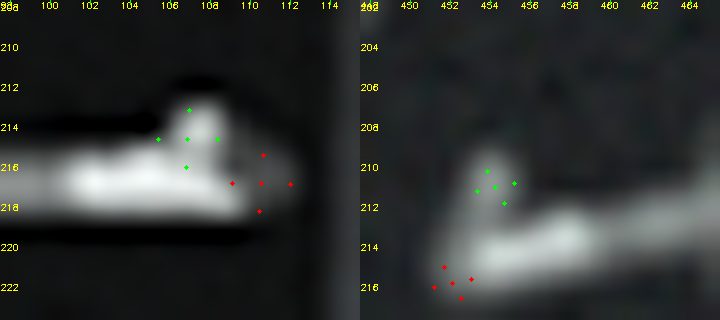

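```bash

python3 -m creep '[-0.0005,-0.0006,0.003,0.002,-0.002,-0.002,0,-0.0005,0.004,0,0,0,0,0,0.004,0,0,0,0,0,0.004,0,0,0,0,0,0.003,0,0,0,0,0,0.002,0,0,0,0,0,0,0,0,0,0,0,0,0,0,0,0,0,0,0,0,0,0,0,0,0,0,0]'
python3 d.py 0.5532 0.3135 0.192 180
```

```text
time_s: 7.9
position: [0.553, 0.3118, 0.2086]
eef_rot: [2.216, -2.22, 0.002]
force: [-0.1, -0.2, -0.9]
opening: 0.098
t 7.9 pos [0.553  0.3118 0.2086] yawY 179.91 F [-0.15 -0.2  -0.9 ] open 0.098 q6 -0.77
shift in tool axes now [-0.0017 -0.0002  0.0165] in target axes [-0.0017 -0.0002  0.0166] turn [ 0.0024 -0.0041 -0.0016]
```

```bash

python3 -m creep '[-0.001,0,0.001,0.002,-0.002,0,-0.0005,0,0.002,0,-0.002,0,0,0,0.002,0,0,0,0,0,0.002,0,0,0,0,0,0.002,0,0,0,0,0,0.002,0,0,0,0,0,0.002,0,0,0,0,0,0,0,0,0,0,0,0,0,0,0,0,0,0,0,0,0]'
python3 d.py 0.5532 0.3135 0.192 180
```

```text
time_s: 8.73
position: [0.5532, 0.3136, 0.1944]
eef_rot: [-2.219, 2.223, 0.0]
force: [0.7, -0.7, -1.4]
opening: 0.1
t 8.73 pos [0.5532 0.3136 0.1944] yawY 179.91 F [ 0.7  -0.68 -1.45] open 0.1 q6 -0.77
shift in tool axes now [ 0.0001 -0.      0.0024] in target axes [ 0.0001 -0.      0.0024] turn [-0.0003  0.0007 -0.0015]
```

```bash

python3 -m creep '[0,0,0.0024,0,0,0,0,0,0,0,0,0,0,0,0,0,0,0,0,0,0,0,0,0,0,0,0,0,0,0,0,0,0,0,0,0,0,0,0,0,0,0,0,0,0,0,0,0,0,0,0,0,0,0,0,0,0,0,0,0]' 0.35
python3 d.py 0.5532 0.3135 0.25 180
python3 - <<'E'
from h import *
for n in ("top","scene"):
    c=arm.camera(n);np.savez(n+"4.npz",**c)
    x0,y0,x1,y1=(60,170,180,270) if n=="top" else (400,140,500,260)
    cv2.imwrite(f"pics/{n}4.png",cv2.resize(c["frame"][y0:y1,x0:x1,::-1],None,fx=5,fy=5,interpolation=cv2.INTER_NEAREST))
E
```

```text
time_s: 9.57
position: [0.5543, 0.3143, 0.1941]
eef_rot: [-2.217, 2.219, -0.002]
force: [-0.4, 1.2, -0.4]
opening: 0.349
t 9.57 pos [0.5543 0.3143 0.1941] yawY 179.95 F [-0.38  1.19 -0.36] open 0.349 q6 -0.77
shift in tool axes now [ 0.0006  0.0009 -0.056 ] in target axes [ 0.0008  0.0011 -0.0559] turn [-0.0043  0.0029 -0.0009]
```

View pics/scene4.png

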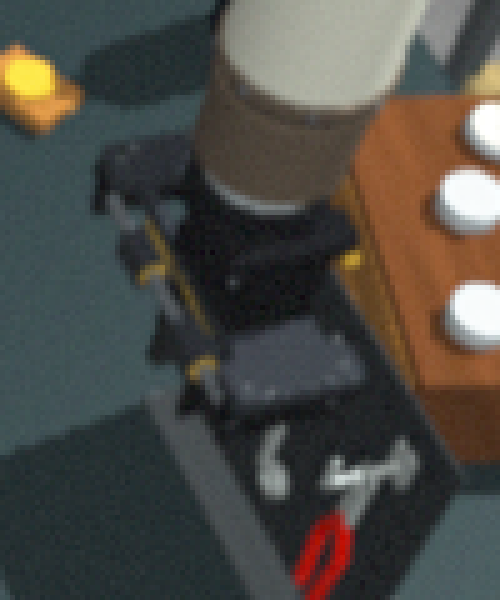

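View pics/top4.png

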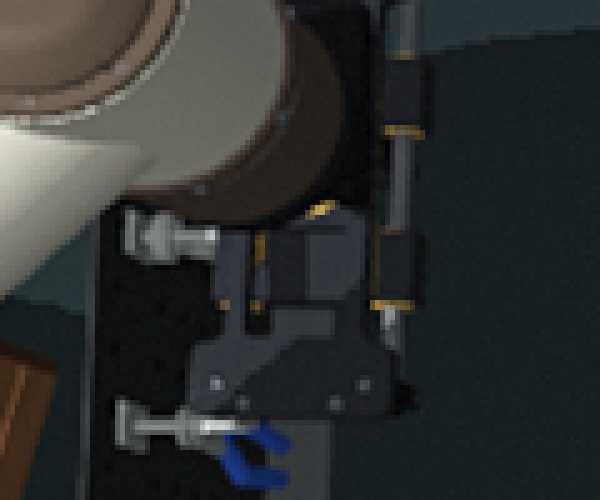

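```bash

python3 -m creep '[0.001,0,-0.006,0,0,0,0.002,0,-0.014,0,0,0,0.004,0,-0.015,0,0,0,0.01,0,-0.012,0,0,0,0.02,0,-0.006,0,0,0,0.025,0,-0.002,0,0,0,0.025,0,0,0,0,0,0.02,0,0,0,0,0,0.01,0,0,0,0,0,0.004,0,0,0,0,0]' 0.9
python3 d.py 0.5165 -0.3497 0.15 180
python3 - <<'E'
from h import *
for n in ("top","scene"):
    c=arm.camera(n);np.savez(n+"5.npz",**c)
T=load("top5.npz");S=load("scene5.npz")
a=cv2.resize(T["frame"][170:290,60:180,::-1],None,fx=3.3,fy=3.3);b=cv2.resize(S["frame"][160:280,400:520,::-1],None,fx=3.3,fy=3.3)
cv2.imwrite("pics/hang5.png",np.hstack([a,b]))
E
```

```text
time_s: 10.5
position: [0.5541, 0.187, 0.256]
eef_rot: [-2.218, 2.214, -0.005]
force: [0.0, 0.2, 0.6]
opening: 0.89
t 10.5 pos [0.5541 0.187  0.256 ] yawY -179.89 F [0.02 0.15 0.59] open 0.89 q6 -0.6
shift in tool axes now [0.537  0.0395 0.1038] in target axes [0.5367 0.0376 0.106 ] turn [-0.0079  0.0035  0.002 ]
```

View pics/hang5.png

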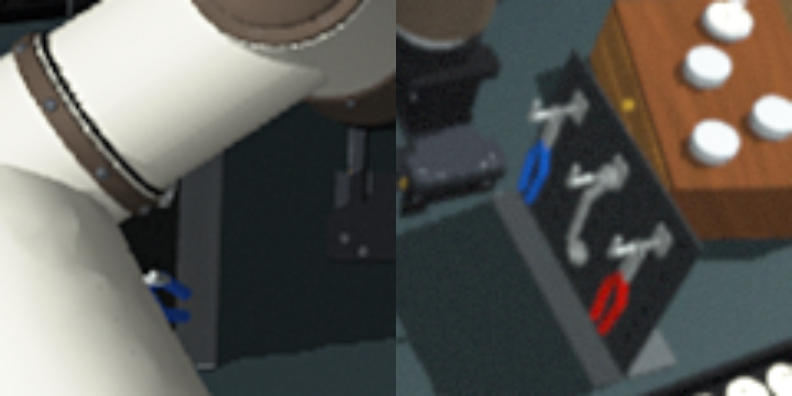

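```bash
python3 - <<'E'
from h import *
T=load("top5.npz");S=load("scene5.npz")
def crop(c,x0,y0,x1,y1,k=24):
    a=cv2.resize(c["frame"][y0:y1,x0:x1,::-1],None,fx=k,fy=k,interpolation=cv2.INTER_NEAREST)
    for i in range(0,x1-x0,2): cv2.putText(a,str(x0+i),(i*k,8),0,.3,(0,255,255))
    for i in range(0,y1-y0,2): cv2.putText(a,str(y0+i),(0,i*k+k//2),0,.3,(0,255,255))
    for z,r,col in ((.085,.0035,(0,255,0)),(.085,.005,(0,255,0)),(.060,.005,(0,0,255)),(.060,.007,(255,0,0))):
        P=[proj(c,(.5378+r*np.cos(t),-.1084+r*np.sin(t),z)) for t in np.arange(0,6.28,.26)]
        for j,(u,v) in enumerate(P): cv2.circle(a,(int((u-x0+.5)*k),int((v-y0+.5)*k)),2 if j else 5,col,-1)
    return a
cv2.imwrite("pics/zs5.png",np.hstack([crop(T,329,226,345,242),crop(S,287,257,303,273)]))
g=cv2.cvtColor(T["frame"],cv2.COLOR_RGB2GRAY);print(g[228:241,331:344])
g=cv2.cvtColor(S["frame"],cv2.COLOR_RGB2GRAY);print(g[257:272,288:302])
E
```

```text
[[ 42  41  41  42  41  41  40  38  41  39  39  40  41]
 [ 41  41  41  40  40  39  39  39  39  41  41  41  40]
 [ 41  42  41  37  36  31  40  42  36  40  41  41  41]
 [ 42  39  38  46  66  90  99  79  64  35  40  41  41]
 [ 40  38  37  82 122 135 135 109  86  45  36  39  43]
 [ 40  37  58 115 130 116 136 130 108  83  41  40  39]
 [ 40  34  84 136 107  77 108 108 119 115  49  36  42]
 [ 41  34  80 128 110  67  64  72 113 121  47  38  39]
 [ 40  36  61 112 123 105  97 106 132 106  41  39  43]
 [ 41  39  49  81 110 131 139 128 108  65  34  39  42]
 [ 41  41  38  38  64  92 107  90  51  34  39  41  43]
 [ 41  42  39  37  35  32  33  33  37  40  39  42  40]
 [ 40  42  42  40  40  40  40  40  41  39  43  42  40]]
[[ 55  55  57  55  56  56  55  58  52  55  61  55  55  56]
 [ 56  56  57  57  56  56  56  55  53  57  58  53  54  58]
 [ 59  53  59  58  53  56  54  56  51  56  54  55  59  59]
 [ 56  55  56  56  57  55  65  67  59  54  55  64  68  61]
 [ 61  58  56  57  60  74 101 108  74  60  56  72  98  72]
 [ 74  65  54  55  62  92 131 134  92  59  58  63  80  64]
 [ 64  60  55  59  62  77 101 106  87  61  54  58  65  57]
 [ 57  56  51  57  57  67  63  75  89  71  57  54  59  61]
 [ 55  59  56  57  63  70  57  68 102  84  58  53  53  56]
 [ 54  55  54  61  86 101  79  85 106  99  70  57  55  56]
 [ 56  57  58  66 102 130 125 117 121 110  74  53  55  55]
 [ 56  57  55  64 100 135 137 136 128 109  69  53  55  52]
 [ 56  54  55  57  74 104 118 115 106  83  61  54  54  59]
 [ 56  54  56  54  62  73  79  78  77  63  57  53  52  63]
 [ 71  60  52  56  58  56  56  58  58  56  53  58  56  60]]
```

View pics/zs5.png

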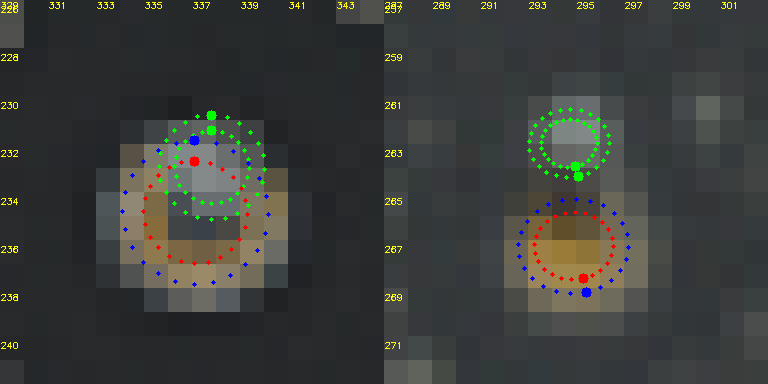

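```bash
python3 - <<'E'
from h import *
for n,(x0,y0,x1,y1) in (("top2",(331,229,343,241)),("scene2",(288,257,301,272)),("top5",(331,229,343,241)),("scene5",(288,257,301,272))):
    c=load(n+".npz");f=c["frame"][y0:y1,x0:x1].astype(int)
    print(n,"blue cols from",x0,"rows",y0);print(f[...,2]);print("red-blue");print(f[...,0]-f[...,2])
E
```

```text
top2 blue cols from 331 rows 229
[[ 60  76  72  70  70  69  69  69  70  73  71  72]
 [ 74  72  69  67  61  54  65  78  63  69  73  72]
 [ 72  69  66  85 121 166 170 125 119  67  67  59]
 [ 70  67  71 120 181 233 236 176 138  61  50  40]
 [ 71  64 108 158 170 216 252 230 141  64  45  41]
 [ 70  59 149 196 130 165 212 196 130  79  57  40]
 [ 68  61 145 178 107 115  84  59  80  98  54  38]
 [ 71  63 114 159 132 110  88  85 108  99  50  56]
 [ 72  68  89 135 158 166 149 131 129  79  61  74]
 [ 70  68  66  72 115 156 144 115 103  66  72  72]
 [ 72  72  69  68  64  61  61  65  66  70  72  72]
 [ 70  71  70  71  70  69  69  71  71  72  72  72]]
red-blue
[[-10  -8  -7  -6  -7  -7  -8  -8  -7  -8  -7  -9]
 [ -8  -8  -6  -8  -8  -8  -7  -8  -7  -8  -8  -7]
 [ -8  -8  -9 -11  -9  -5  -3  -4  -7  -9  -6  -5]
 [ -6  -8 -12  31  30  -9  -6  -4  -4  -6  -6  -3]
 [ -7  -9 -13  48  60 -13  -5  -7   7  26  -7  -5]
 [ -7  -8 -14  38  82 -18 -10 -12  19  50 -11  -4]
 [ -6  -8 -14  58 120  -4 -19   2  40  33 -10  -4]
 [ -7  -8 -13  41  99  90  89  90  62   5  -7  -6]
 [ -8  -8 -10  -7  31  74  87  67  36
[... 4127 characters left out ...]
-3  -6  -6  -3  -5  -6  -6  -6  -5  -3]
 [ -5  -7  -5  -4  -6  -5  -7  -6  -8  -6  -5  -5  -3]
 [ -3  -5  -6  -5  -6  -2  -5  -7  -4  -3  -6  -5   1]
 [  0  -2  -5  -8  -4  -4  -5  -5  -3  -8  -4  -5  -1]
 [ -6  -7  -1  -7  -7   3   2  -1  -2  -6  -6  -7  -6]
 [ -6  -4  -6  -9  -3   7   4   5   0  -2  -7  -6  -5]
 [ -7  -4  -4  -9   6  24  15  12  17   4  -8  -7  -4]
 [ -4  -7  -4  -8  15  61  55  38  29   8  -3  -5  -6]
 [ -6  -9  -2  -6  26  89  99  88  51  21   2  -5  -2]
 [ -2  -4  -8  -6  16  64  84  88  54  17   0  -8  -2]
 [ -6  -5  -5  -6   4  21  31  34  19   2  -7  -6  -7]
 [ -6  -7  -9  -6  -3  -3  -1   4  -1  -6  -4  -7  -7]
 [ -5  -4  -8  -6  -6  -6  -7  -5  -4  -4  -7  -5  -8]]
```

```bash
python3 - <<'E'
from h import *
for n,b,col in (("top0",(428,230,452,262),0),("scene0",(204,272,232,300),0),("scene5",(204,272,232,300),0)):
    c=load(n+".npz");x0,y0,x1,y1=b;f=c["frame"][y0:y1,x0:x1].astype(float)
    red=np.clip(f[...,0]-f[...,1]-25,0,None);ys,xs=np.mgrid[y0:y1,x0:x1]
    m=red>20;
    P=np.array([onz(c,u,v,.0302)[:2] for u,v in zip(xs[m],ys[m])]);w=red[m]
    q=(P*w[:,None]).sum(0)/w.sum();C=((P-q)*w[:,None]).T@(P-q);e,V=np.linalg.eigh(C);d=V[:,1]*np.sign(V[0,1])
    # dark disc: fluted body + cap (cap white low sat). centre of cap from white|red mask
    g=f.mean(2);sat=f.max(2)-f.min(2)
    cap=((g>150)&(sat<60))|m
    yy,xx=np.where(cap);(cu,cv_),r=cv2.minEnclosingCircle(np.c_[xx+x0,yy+y0].astype(np.float32))
    K=onz(c,cu,cv_,.030)
    print(n,"red centroid",q,"yaw pca",np.degrees(np.arctan2(d[1],d[0])),"cap",K,r,"yaw c2c",np.degrees(np.arctan2(q[1]-K[1],q[0]-K[0])),"dist",np.hypot(*(q-K[:2])), e)
T=load("top0.npz")
a=cv2.resize(T["frame"][230:262,428:452,::-1],None,fx=14,fy=14,interpolation=cv2.INTER_NEAREST)
for z,r,cc in ((.03,.02,(0,255,0)),(.0,.017,(255,0,0))):
  for t in np.arange(0,6.28,.2):
    u,v=proj(T,(.5168+r*np.cos(t),-.3500+r*np.sin(t),z));cv2.circle(a,(int((u-428+.5)*14),int((v-230+.5)*14)),2,cc,-1)
S=load("scene0.npz")
b=cv2.resize(S["frame"][270:302,204:230,::-1],None,fx=14,fy=14,interpolation=cv2.INTER_NEAREST)
for z,r,cc in ((.03,.02,(0,255,0)),(.0,.017,(255,0,0))):
  for t in np.arange(0,6.28,.2):
    u,v=proj(S,(.5168+r*np.cos(t),-.3500+r*np.sin(t),z));cv2.circle(b,(int((u-204+.5)*14),int((v-270+.5)*14)),2,cc,-1)
cv2.imwrite("pics/knob.png",np.hstack([a,b]))
E
```

```text
top0 red centroid [ 0.52990743 -0.34936871] yaw pca 4.717976992650834 cap [ 0.52011432 -0.3506349   0.03      ] 7.298762321472168 yaw c2c 7.367149701963804 dist 0.009874621405967931 [0.00153673 0.04972939]
scene0 red centroid [ 0.53476701 -0.34681266] yaw pca 7.122177189053135 cap [ 0.52204932 -0.3488578   0.03      ] 6.041623115539551 yaw c2c 9.13557144365075 dist 0.012881085850850358 [0.00218639 0.02400478]
scene5 red centroid [ 0.5349503  -0.34680397] yaw pca 7.461998308884065 cap [ 0.52204932 -0.3488578   0.03      ] 6.041623115539551 yaw c2c 9.045572937521161 dist 0.013063442490156335 [0.00226165 0.02347187]
```

View pics/knob.png

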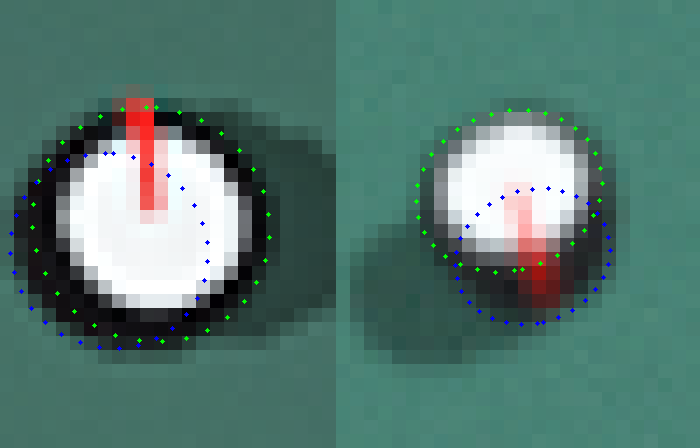

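```bash

python3 -m creep '[0.025,0,0,0,0,0,0.038,0.002,0,-0.004,0.002,0,0.038,0.003,0,-0.004,0,0,0.038,0.003,0,0,0,0,0.038,0.003,0,0,0,0,0.038,0.003,0,0,0,0,0.038,0.003,0,0,0,0,0.038,0.003,0,0,0,0,0.038,0.003,0,0,0,0,0.038,0.003,0,0,0,0]' 0.9
python3 d.py 0.517 -0.350 0.10 180
```

```text
time_s: 11.43
position: [0.5374, -0.1774, 0.2528]
eef_rot: [-2.25, 2.187, 0.002]
force: [0.9, 0.0, -0.1]
opening: 0.9
t 11.43 pos [ 0.5374 -0.1774  0.2528] yawY -178.36 F [ 0.89  0.03 -0.14] open 0.9 q6 0.06
shift in tool axes now [0.1725 0.0257 0.1521] in target axes [0.1726 0.0204 0.1528] turn [-0.0022  0.0038  0.0286]
```

```bash

python3 -m creep '[0.036,0.004,0.01,0,0,0.01,0.034,0.004,0.016,0,0,0.01,0.03,0.004,0.02,0,0,0.005,0.025,0.003,0.025,0,0,0,0.018,0.002,0.025,0,0,0,0.01,0.001,0.02,0,0,0,0.004,0.001,0.015,0,0,0,0,0,0.01,0,0,0,0,0,0.005,0,0,0,0,0,0,0,0,0]' 0.9
python3 d.py 0.517 -0.350 0.006 180
```

```text
time_s: 12.27
position: [0.5291, -0.3441, 0.0979]
eef_rot: [-2.221, 2.213, -0.005]
force: [-0.2, -0.2, 0.0]
opening: 0.9
t 12.27 pos [ 0.5291 -0.3441  0.0979] yawY -179.79 F [-0.17 -0.21  0.04] open 0.9 q6 0.33
shift in tool axes now [0.0061 0.0127 0.0918] in target axes [0.0059 0.0121 0.0919] turn [-0.0069  0.0028  0.0037]
```

```bash

python3 -m creep '[0.003,0.005,0.004,-0.004,0.002,0.003,0.002,0.004,0.01,-0.003,0,0,0.001,0.003,0.015,0,0,0,0,0,0.015,0,0,0,0,0,0.012,0,0,0,0,0,0.008,0,0,0,0,0,0.004,0,0,0,0,0,0.001,0,0,0,0,0,0,0,0,0,0,0,0,0,0,0]' 0.9
python3 d.py 0.517 -0.350 0.006 180
```

```text
time_s: 13.1
position: [0.5224, -0.349, 0.0323]
eef_rot: [-2.227, 2.208, -0.021]
force: [-0.2, -0.4, -1.0]
opening: 0.899
t 13.1 pos [ 0.5224 -0.349   0.0323] yawY -179.51 F [-0.21 -0.4  -0.98] open 0.899 q6 0.34
shift in tool axes now [0.0008 0.0057 0.0262] in target axes [0.001  0.0054 0.0263] turn [-0.0131 -0.006   0.0085]
```

```bash

python3 -m creep '[0.001,0.003,0.003,-0.006,-0.003,0.004,0,0.002,0.006,-0.004,-0.002,0.003,0,0.0005,0.007,-0.002,0,0,0,0,0.005,0,0,0,0,0,0.003,0,0,0,0,0,0.001,0,0,0,0,0,0,0,0,0,0,0,0,0,0,0,0,0,0,0,0,0,0,0,0,0,0,0]' 0.8
python3 d.py 0.517 -0.350 0.006 180
```

```text
time_s: 13.93
position: [0.5176, -0.3509, 0.0063]
eef_rot: [-2.222, 2.22, -0.005]
force: [0.4, -0.4, -0.4]
opening: 0.799
t 13.93 pos [ 0.5176 -0.3509  0.0063] yawY -179.95 F [ 0.38 -0.39 -0.43] open 0.799 q6 0.34
shift in tool axes now [-0.0009  0.0006  0.0003] in target axes [-0.0009  0.0006  0.0003] turn [-0.003  -0.0019  0.0009]
```

```bash

python3 -m creep '[-0.0009,0.0006,0,-0.003,-0.002,0,0,0,0,0,0,0,0,0,0,0,0,0,0,0,0,0,0,0,0,0,0,0,0,0,0,0,0,0,0,0,0,0,0,0,0,0,0,0,0,0,0,0,0,0,0,0,0,0,0,0,0,0,0,0]' 0.0
python3 d.py 0.5378 -0.1084 0.15 141
python3 - <<'E'
from h import *
for n in ("top","scene"):
    c=arm.camera(n);np.savez(n+"6.npz",**c)
T=load("top6.npz");S=load("scene6.npz")
a=cv2.resize(T["frame"][190:290,390:490,::-1],None,fx=4,fy=4);b=cv2.resize(S["frame"][240:340,170:270,::-1],None,fx=4,fy=4)
cv2.imwrite("pics/grip6.png",np.hstack([a,b]))
E
```

```text
time_s: 14.77
position: [0.5176, -0.35, 0.0073]
eef_rot: [-2.222, 2.22, -0.002]
force: [0.1, -0.2, 0.3]
opening: 0.445
t 14.77 pos [ 0.5176 -0.35    0.0073] yawY -179.94 F [ 0.11 -0.16  0.27] open 0.445 q6 0.34
shift in tool axes now [-0.2415 -0.0207 -0.1428] in target axes [-0.2005  0.1363 -0.1427] turn [-1.600e-03  1.000e-04  6.818e-01]
```

View pics/grip6.png

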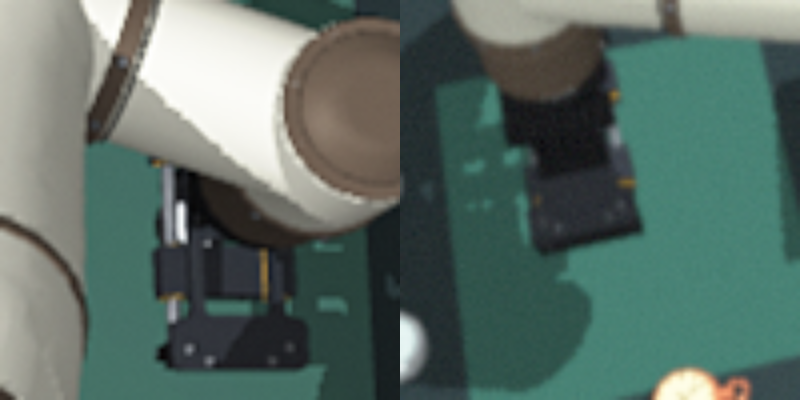

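```bash

python3 -m creep '[0,0,-0.008,0,0,0,0,0,-0.016,0,0,0,0,0,-0.025,0,0,0,-0.01,0,-0.03,0,0,0,-0.02,-0.002,-0.03,0,0,0,-0.03,-0.003,-0.02,0,0,0,-0.035,-0.003,-0.01,0,0,0,-0.035,-0.003,0,0,0,0,-0.03,-0.003,0,0,0,0,-0.02,-0.002,0,0,0,0]'
python3 d.py 0.5378 -0.1084 0.12 139.5
```

```text
time_s: 15.7
position: [0.5333, -0.1674, 0.1566]
eef_rot: [-2.209, 2.229, -0.001]
force: [0.0, 0.1, -0.4]
opening: 0.448
t 15.7 pos [ 0.5333 -0.1674  0.1566] yawY 179.47 F [ 0.05  0.12 -0.4 ] open 0.448 q6 0.01
shift in tool axes now [-0.0589 -0.0038  0.0368] in target axes [-0.0478  0.0349  0.0366] turn [-0.0022  0.0032  0.6977]
```

```bash

python3 -m creep '[-0.0074,-0.0005,0.003,0,0,0.087,-0.0074,0.0002,0.003,0,0,0.087,-0.0074,0.0008,0.004,0,0,0.087,-0.0073,0.0014,0.004,0,0,0.087,-0.0071,0.002,0.004,0,0,0.087,-0.0069,0.0027,0.004,0,0,0.087,-0.006,0.0033,0.003,0,0,0.087,-0.0055,0.003,0.002,0,0,0.08,0,0,0,0,0,0,0,0,0,0,0,0]'
python3 d.py 0.5378 -0.1084 0.10 139.5
python3 - <<'E'
from h import *
for n in ("top","scene"):
    c=arm.camera(n);np.savez(n+"7.npz",**c)
T=load("top7.npz");S=load("scene7.npz")
a=cv2.resize(T["frame"][180:280,290:390,::-1],None,fx=4,fy=4);b=cv2.resize(S["frame"][200:300,250:350,::-1],None,fx=4,fy=4,interpolation=cv2.INTER_NEAREST)
cv2.imwrite("pics/over7.png",np.hstack([a,b]))
E
```

```text
time_s: 16.53
position: [0.5383, -0.101, 0.1363]
eef_rot: [-1.29, 2.852, -0.002]
force: [1.0, 1.6, -0.5]
opening: 0.446
t 16.53 pos [ 0.5383 -0.101   0.1363] yawY 138.68 F [ 1.05  1.57 -0.46] open 0.446 q6 -0.83
shift in tool axes now [ 0.0062 -0.0043  0.0363] in target axes [ 0.0059 -0.0044  0.0363] turn [-0.0063  0.0099 -0.0143]
```

View pics/over7.png

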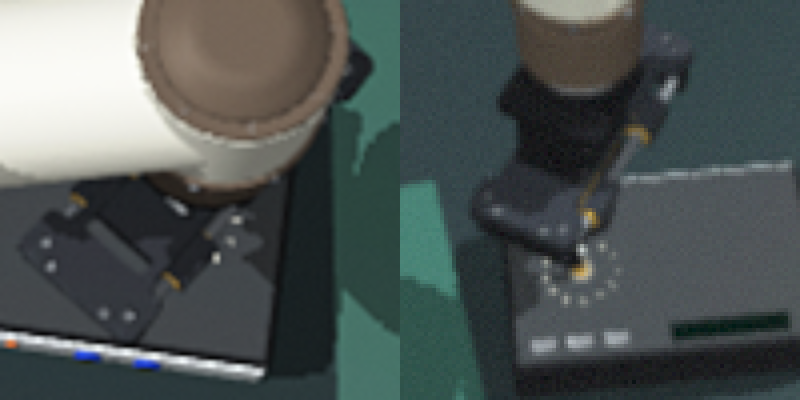

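```bash

python3 -m creep '[0.002,-0.0015,0.003,-0.003,0.003,-0.006,0.002,-0.0015,0.007,-0.002,0.003,-0.004,0.001,-0.001,0.008,0,0.002,-0.003,0.0005,-0.0003,0.008,0,0,0,0,0,0.005,0,0,0,0,0,0.003,0,0,0,0,0,0.001,0,0,0,0,0,0,0,0,0,0,0,0,0,0,0,0,0,0,0,0,0]'
python3 d.py 0.5378 -0.1084 0.095 139.5
```

```text
time_s: 17.47
position: [0.5374, -0.1108, 0.0967]
eef_rot: [1.316, -2.852, -0.0]
force: [1.2, 0.1, -1.8]
opening: 0.446
t 17.47 pos [ 0.5374 -0.1108  0.0967] yawY 139.52 F [ 1.16  0.11 -1.83] open 0.446 q6 -0.8
shift in tool axes now [-0.0021  0.0013  0.0017] in target axes [-0.0021  0.0013  0.0017] turn [ 0.0005 -0.0004  0.0004]
```

```bash

python3 -m creep '[-0.001,0.0007,0,0,0,0,-0.001,0.0006,0,0,0,0,0,0,0,0,0,0,0,0,0.001,0,0,0,0,0,0.001,0,0,0,0,0,0.0015,0,0,0,0,0,0.0015,0,0,0,0,0,0.0015,0,0,0,0,0,0.0015,0,0,0,0,0,0.0015,0,0,0]'
python3 d.py 0.5378 -0.1084 0.08 139.5
```

```text
time_s: 18.3
position: [0.5386, -0.108, 0.0882]
eef_rot: [-1.316, 2.85, -0.002]
force: [-0.6, 0.6, -0.3]
opening: 0.449
t 18.3 pos [ 0.5386 -0.108   0.0882] yawY 139.57 F [-0.58  0.58 -0.25] open 0.449 q6 -0.8
shift in tool axes now [0.0008 0.0004 0.0082] in target axes [0.0008 0.0003 0.0082] turn [-0.002   0.0015  0.0013]
```

```bash

python3 -m creep '[0.0005,0.0002,0.0015,-0.001,0,0,0,0,0.0015,0,0,0,0,0,0.0015,0,0,0,0,0,0.0015,0,0,0,0,0,0.0015,0,0,0,0,0,0,0,0,0,0,0,0,0,0,0,0,0,0,0,0,0,0,0,0,0,0,0,0,0,0,0,0,0]'
python3 d.py 0.5378 -0.1084 0.08 139.5
```

```text
time_s: 19.13
position: [0.5381, -0.1082, 0.0791]
eef_rot: [-1.316, 2.851, 0.0]
force: [0.0, 0.1, -0.9]
opening: 0.444
t 19.13 pos [ 0.5381 -0.1082  0.0791] yawY 139.56 F [ 0.03  0.13 -0.9 ] open 0.444 q6 -0.8
shift in tool axes now [ 0.0004  0.0001 -0.0009] in target axes [ 0.0004  0.0001 -0.0009] turn [-0.0004  0.0014  0.001 ]
```

```bash

python3 -m creep '[0.0003,0,0.001,0,0,0,0,0,0.001,0,0,0,0,0,0.001,0,0,0,0,0,0.001,0,0,0,0,0,0,0,0,0,0,0,0,0,0,0,0,0,0,0,0,0,0,0,0,0,0,0,0,0,0,0,0,0,0,0,0,0,0,0]'
python3 d.py 0.5378 -0.1084 0.0703 139.5
```

```text
time_s: 19.97
position: [0.5381, -0.1084, 0.0749]
eef_rot: [-1.316, 2.85, 0.0]
force: [-0.9, 0.5, -0.4]
opening: 0.448
t 19.97 pos [ 0.5381 -0.1084  0.0749] yawY 139.56 F [-0.93  0.52 -0.41] open 0.448 q6 -0.8
shift in tool axes now [0.0002 0.0002 0.0046] in target axes [0.0002 0.0002 0.0046] turn [-0.0008  0.0018  0.0011]
```

```bash

python3 -m creep '[0,0,0.001,0,0,0,0,0,0.001,0,0,0,0,0,0.001,0,0,0,0,0,0.001,0,0,0,0,0,0.001,0,0,0,0,0,0.001,0,0,0,0,0,0.001,0,0,0,0,0,0.001,0,0,0,0,0,0.001,0,0,0,0,0,0.001,0,0,0]'
python3 d.py 0.5378 -0.1084 0.0703 139.5
```

```text
time_s: 20.8
position: [0.5385, -0.1086, 0.0698]
eef_rot: [-1.319, 2.848, -0.003]
force: [-2.8, 1.3, 9.1]
opening: 0.448
t 20.8 pos [ 0.5385 -0.1086  0.0698] yawY 139.71 F [-2.81  1.3   9.08] open 0.448 q6 -0.8
shift in tool axes now [ 0.0003  0.0007 -0.0005] in target axes [ 0.0003  0.0007 -0.0005] turn [-0.0031  0.0015  0.0036]
```

```bash

python3 -m creep '[0,0.0004,0.001,-0.001,0.001,0,0,0,0.0015,0,0,0,0,0,0.0015,0,0,0,0,0,0.0015,0,0,0,0,0,0.0015,0,0,0,0,0,0.0015,0,0,0,0,0,0.0015,0,0,0,0,0,0.0015,0,0,0,0,0,0.0015,0,0,0,0,0,0.0015,0,0,0]'
python3 d.py 0.5378 -0.1084 0.0703 139.5
python3 - <<'E'
from h import *
for n in ("top","scene"):
    c=arm.camera(n);np.savez(n+"8.npz",**c)
T=load("top8.npz");S=load("scene8.npz")
a=cv2.resize(S["frame"][160:280,400:520,::-1],None,fx=3.3,fy=3.3);b=cv2.resize(S["frame"][200:320,240:360,::-1],None,fx=3.3,fy=3.3)
cv2.imwrite("pics/end8.png",np.hstack([a,b]));cv2.imwrite("pics/top8.png",T["frame"][:,:,::-1])
o=arm.get_obs();print(o["force"],o["position"],o["time_s"])
E
```

```text
time_s: 21.63
position: [0.5386, -0.1086, 0.0697]
eef_rot: [-1.328, 2.844, -0.011]
force: [-3.5, 1.7, 11.6]
opening: 0.444
t 21.63 pos [ 0.5386 -0.1086  0.0697] yawY 140.08 F [-3.47  1.74 11.63] open 0.444 q6 -0.8
shift in tool axes now [ 0.0004  0.0008 -0.0006] in target axes [ 0.0004  0.0008 -0.0006] turn [-0.0076 -0.0004  0.0101]
[-4.21700397  1.77326721 12.30671662] [ 0.53864263 -0.10860046  0.06970881] 21.7333
```

View pics/end8.png

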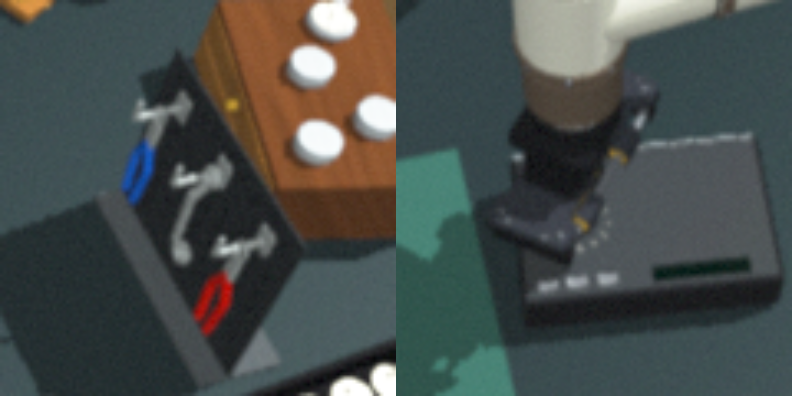

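View pics/top8.png

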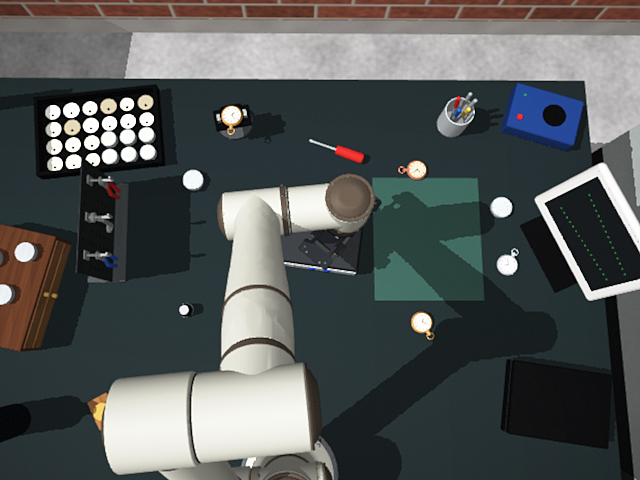

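```bash
python3 - <<'E'
from h import *
T=load("top8.npz");S=load("scene8.npz")
def crop(c,x0,y0,x1,y1,k=10):
    a=cv2.resize(c["frame"][y0:y1,x0:x1,::-1],None,fx=k,fy=k,interpolation=cv2.INTER_CUBIC)
    for i in range(0,x1-x0,5): cv2.putText(a,str(x0+i),(i*k,8),0,.35,(0,255,255))
    for i in range(0,y1-y0,5): cv2.putText(a,str(y0+i),(0,i*k+k//2+4),0,.35,(0,255,255))
    return a
cv2.imwrite("pics/hz8.png",np.hstack([crop(T,82,200,120,245),crop(S,440,200,478,245)]))
E
```

```text
(no output)
```

View pics/hz8.png

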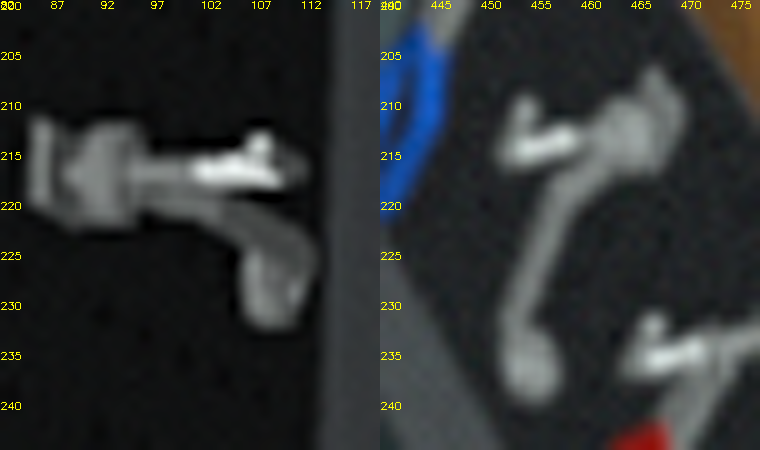

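```bash
python3 - <<'E'
from h import *
T=load("top8.npz");S=load("scene8.npz")
B,r=tri([T,S],[(92.7,217),(464.0,213.0)]);A,r2=tri([T,S],[(108.2,228),(454.3,236)])
print(B,r,A,r2,np.linalg.norm(A-B));d=(B-A)/np.linalg.norm(A-B);print("tilt deg",np.degrees(np.arccos(d[2])))
H=np.array([.5535,.3725,.203]);print("ringB rel hook (x_st=+y,y_st=-x)",B[1]-H[1],-(B[0]-H[0]),B[2]-H[2])
# compare with picture 5 (earlier)
S5=load("scene5.npz");print("change since 5",np.abs(S5["frame"][200:245,440:478].astype(int)-S["frame"][200:245,440:478]).max(2).max(), np.abs(S5["frame"][200:245,440:478].astype(int)-S["frame"][200:245,440:478]).mean())
E
```

```text
[0.55301752 0.41161717 0.17996316] [np.float64(0.0007520322158127079), np.float64(0.0007520322158125164)] [0.55194654 0.41937302 0.05604723] [np.float64(0.00027945921447514546), np.float64(0.0002794592144751199)] 0.12416302508002472
tilt deg 3.615346492008273
ringB rel hook (x_st=+y,y_st=-x) 0.03911716789359854 0.00048248397781747165 -0.02303684231943448
change since 5 16 2.760038986354776
```

```bash
python3 - <<'E'
from bench import arm
print(arm.close_job());o=arm.get_obs();print(o["time_s"],o["force"],o["position"],o["opening"])
E
```

```text
the job is handed in; nothing more can be done
None
the job is handed in; nothing more can be done
```

The job is handed in at about 21.7 s. The spanner hangs on the middle hook and the knob is on the shaft, pressed in with the gripper still holding it.

- **Spanner:** I lifted it off the nut, lowered ring B over the empty hook and let go. In the last pictures it hangs about 4° from vertical with ring B 39 mm behind the hook tip and 23 mm below it. It shows no movement since shortly after I released it.
- **Knob:** I turned it to an estimated flat direction of about -35°. It slid over the full depth of the bore without resistance on the first try, which only works if the D-shapes match.
- **Pressing:** The force appeared at the expected seat height. It rose to about 12 N at a hard stop roughly 5 mm lower, against 4 mm of travel and a 6 N full-in spring. The 5 mm includes measurement error.
- **Other things:** I saw no sign of the watches, tins, loupe or screwdriver being moved in the final overhead picture. I compared it by eye and did not measure them.

**Not confirmed directly:** the arm hid the knob's red line and the shaft at the end, so alignment and seating rest on heights and forces. A steady sideways force of about 4 N also remained on the tool. The report gives no verdict.

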